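Rock the flask until its jammed ball drops out of the neck

TASK

The pouring ball of the flat clear flask is stuck in its neck. Take the flask by the neck, rock it well over to one side and then the other until the ball drops down into the belly, then stand the flask upright in the middle of its wooden coaster again and let go. Do not let the flask fall over, and leave the round green bottle alone.

Things in the scene. Friction and masses are not known exactly. Their poses are not given: they have to be found in the camera images.
- flask_neck (a point): Clear flat flask, 180 mm tall, 0.3 kg: belly 96 (y) x 38 (x) x 75 mm high, sloping shoulders to 98 mm, then an open straight-sided neck 49 (y) x 38 (x) mm, safe to grip across y with 30 N. Point: mid-neck, 145 mm above the underside. z to the mouth, y its wide direction. Inside, two lips 17 mm long, sloping down 12 deg to their wall: upper on the +y wall 141 mm up, lower on the -y wall 104 mm up.
- ball_center (a point): Centre of the dark steel ball, 22 mm across, 43 g. It starts on the upper lip. Lean the flask's mouth 30 deg or more to its -y and it rolls off onto the lower lip; then 30 deg or more to +y and it drops into the belly. About 0.5 s a side; wrong side first does no harm. Freed, it lies on the belly floor, its centre 23 mm above the flask's underside.
- coaster_top (a point): Centre of the upper face of the fixed wooden coaster, 100 mm (x) x 140 mm (y), 8 mm thick. The flask stands on it at the start.
- cruet_mid (a point): Round green glass bottle, a bystander, 165 mm tall, 62 mm diameter, standing on the shelf. This point is on its axis, 80 mm above its underside; z is up.
Not all that is in view belongs to the job. Of the things like the part that bears flask_neck, leave any that is red; of the rest the smaller one is meant.

How it is judged:
By the outcome, as a careful person would: the job done as asked, in the order asked, and still so for the second after the job is handed in, with the robot touching nothing.
It also fails if it takes over 51 s, if anything falls off the work surface, if the arm or the gripper's body presses on something with over 40 N, if the wrist force passes 120 N, or if a joint passes its speed limit or range.

ROBOT

A 6-joint arm with a two-finger parallel gripper is mounted at the origin on the work surface. World frame = base frame: x ahead of the robot, y to its left, z up, the work surface at z = 0. Lengths are in mm, angles in degrees, forces in N, time in s.
With the tool pointing down it reaches from about 350 to 850 mm from the base axis. Payload 8.1 kg.
Tool frame: the origin (TCP) lies at the very end of the fingers, on their centre line; the grasp point (between the pads) lies 19 mm behind it; x points along the fingers, y is the direction in which the jaws open and shut, and the axes are right-handed (so a half turn about x gives the same grasp; the last joint's range is limited). The gripper opens to 85 mm and grips with 20 to 120 N. Pads are 22 mm wide; open, the fingers measure 114 mm over their backs; the gripper's body (76 mm by 85 mm) begins 54 mm behind the grasp point. The pads swing forward as they close: fully open they stand 13 mm farther back than shut.
Start: joints at [67.3, 7.471, 85.268, -0, 87.261, -4.893], TCP at [183.471, 571.265, 204.392] pointing down, gripper open.
Joint ranges: [-169.43, 169.43], [-51.17, 129.36], [1.28, 143.12], [-76.62, 256.62], [0, 156.53], [-152.29, 152.29]. Speed limits (degrees/s): [136.94, 136.94, 159.86, 180, 180, 180].

INTERFACE

Orientations are given as [roll, pitch, yaw] about the fixed x, y, z axes, in that order (R = Rz(yaw) Ry(pitch) Rx(roll)).
In Python, from bench import sensors, snapshot, r gives the robot as it stands. The module is installed in compiled form; this text tells all that it offers.
- The arm moves only by the tool drive_tool, never from a script. Its argument "moves" is one flat list of numbers, 6 for each row, row after row: the shift along the tool's x, y, z in cm, then the turn, a rotation vector about the tool's x, y, z in degrees. In form: [tx, ty, tz, wx, wy, wz, tx, ty, tz, wx, wy, wz, ...]. A call has 1 to 20 rows; each row shifts and turns the commanded pose from where the row before left it, along the tool's axes as they then stand; what a row does not reach is not made up. A row lasts 1/12 s, in which the tool goes at most 41.7 mm and 7.16 degrees, less where a joint would pass 70% of its speed; a pose out of reach is approached as far as the arm can. A call with a gripper value outside its range is refused whole. "hand" is the finger opening in cm, from 0 to 8.54, set as the call begins (left out, the last holds). The fingers move at their own pace and stop on an object; "grip_force" is the grip in N (left out, the last holds). Time passes only in rows, so rows that do not move let the fingers close. It gives the time, the measured TCP pose, the force and the opening at its end, in the units of the state.
- sensors.sense(): the state, without advancing time (a new reading comes with each control period).
- snapshot(name): name is "scene" or "top" or "wrist"; returns a dict with "image" (420x560x3 uint8, red, green, blue), "z_map" (420x560 float32, mm along the optical axis (not along the pixel's ray), 0 where there is no reading), "camera_matrix" (3x3 intrinsics, pixels), "eye" and "orientation" of the camera in the world; the wrist camera has in their place "mount" (4x4, takes a point from camera to tool coordinates, whose origin is the TCP and whose axes are the tool frame's). Camera axes: x right, y down, z forward; pixel columns grow to the right and rows downward; lengths in mm; the calibration is good to about 2 mm. A picture is of the moment at which its call begins: read the wrist's pose just before it.
- r.hand_in(): hands the job in, once; it reports no verdict.
The state is a dict: "time": time; "joint_pos": joint angles; "qd": joint speeds; "joint_efforts": joint torques, N m; "tool_pos": TCP position; "tcp_rot": TCP orientation; "ft_force": force on the tool from outside, world axes, zero at the start; "wrist_torque": the same for the moment, N m; "finger_gap": finger opening in mm.
Only numpy, scipy, OpenCV 4.12 (cv2) and the standard library are available. Lean on these libraries where they do the work, as an engineer would, in place of code of your own. Each camera call takes 0.05 s, during which the arm holds its last target.

## Working session

There is one attempt and no reset: what is moved stays moved. The work goes in short steps, Python scripts to look and compute and a tool call to move; the robot and the scene stay as the last step left them, time stands still between calls to the robot, and variables do not carry over. Pictures are saved under pics/ and viewed, and the job is handed in when it is done.

Besides the shell and the picture viewer there is one more tool, called after "Call:" as a command line: name --argument value ..., lists and objects as JSON in quotes. drive_tool: Moves the arm, as the interface text tells. Its arguments: {"type":"object","properties":{"moves":{"type":"array","items":{"type":"number"}},"hand":{"type":"number"},"grip_force":{"type":"number"}},"required":["moves"]}

```bash
mkdir -p pics; python3 - <<'E'
from bench import sensors, snapshot, r
import cv2,numpy as np
print(sensors.sense())
for n in ("scene","top","wrist"):
    s=snapshot(n); cv2.imwrite(f"pics/{n}0.png",s["image"][:,:,::-1]); np.save(f"{n}0.npy",s,allow_pickle=True)
    print(n,{k:v for k,v in s.items() if k not in("image","z_map")})
E
```

```text
{'time': 0.0, 'joint_pos': array([ 6.73004769e+01,  7.51316717e+00,  8.53283897e+01, -1.47256561e-03,
        8.72604779e+01, -4.89237563e+00]), 'qd': array([ 0.04791102,  0.02492031,  0.04102562, -0.07558439, -0.0094118 ,
       -0.06614631]), 'joint_efforts': array([-4.81081242e-04, -5.69407690e+01, -5.00549126e+01, -2.96457520e-04,
        1.45886501e-02, -3.14875763e-05]), 'tool_pos': array([183.24506863, 570.723043  , 203.37321934]), 'tcp_rot': array([ -94.06655662,   89.89795462, -111.87363242]), 'ft_force': array([-0.20877715,  0.21123175, -0.1400336 ]), 'wrist_torque': array([ 0.02522971,  0.04139979, -0.04920746]), 'finger_gap': 85.00354197216271}
scene {'camera_matrix': array([[536.29600545,   0.        , 274.36235679],
       [  0.        , 536.29600545, 203.42900572],
       [  0.        ,   0.        ,   1.        ]]), 'eye': array([1231.73452575,  216.58475353,  837.51793624]), 'orientation': array([-1.33194394e+02, -2.47900083e-02,  1.04359073e+02])}
top {'camera_matrix': array([[412.51728488,   0.        , 286.52794692],
       [  0.        , 412.51728488, 211.70754316],
       [  0.        ,   0.        ,   1.        ]]), 'eye': array([ 3.61578950e+02, -3.21190961e-01,  8.00093721e+02]), 'orientation': array([-1.66242052e+02, -1.18444990e-01, -8.62142126e+01])}
wrist {'camera_matrix': array([[377.1978316 ,   0.        , 279.13697646],
       [  0.        , 377.1978316 , 212.95323357],
       [  0.        ,   0.        ,   1.        ]]), 'mount': array([[-6.66152151e-04, -3.09232579e-01,  9.50986208e-01,
        -1.69344976e+02],
       [ 9.99999675e-01, -6.37410308e-04,  4.93218405e-04,
         2.03786428e-02],
       [ 4.53649213e-04,  9.50986228e-01,  3.09232903e-01,
        -7.96892659e+01],
       [ 0.00000000e+00,  0.00000000e+00,  0.00000000e+00,
         1.00000000e+00]])}
```

View pics/scene0.png

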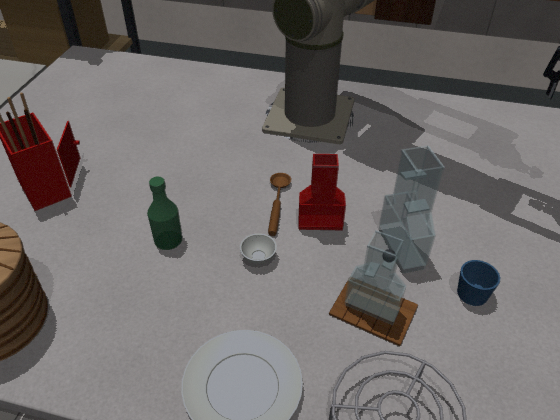

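View pics/top0.png

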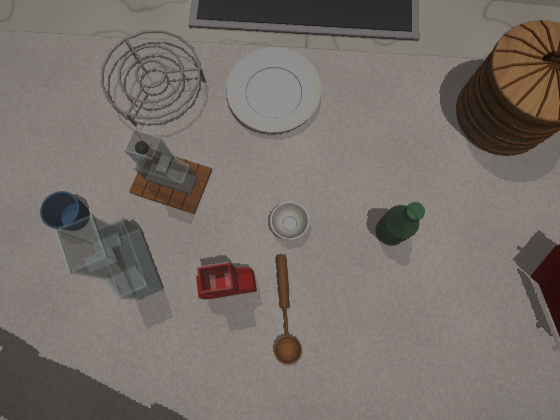

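View pics/wrist0.png

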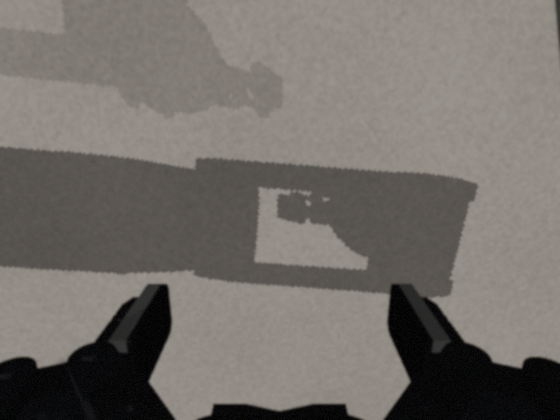

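The small clear flask stands on the coaster: around (375,290) in the scene view and (165,170) in the top view. The ball is at (388,257) in scene and (142,149) in top. A bigger clear flask is close by, and the red one and green bottle are farther away. I'll enlarge these areas.

```bash
python3 - <<'E'
import cv2
a=cv2.imread("pics/scene0.png")[220:350,320:450]; b=cv2.imread("pics/top0.png")[120:220,110:220]
cv2.imwrite("pics/sc_crop.png",cv2.resize(a,None,fx=4.5,fy=4.5,interpolation=cv2.INTER_CUBIC))
cv2.imwrite("pics/tp_crop.png",cv2.resize(b,None,fx=6,fy=6,interpolation=cv2.INTER_CUBIC)[:600])
E
```

```text
(no output)
```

View pics/sc_crop.png

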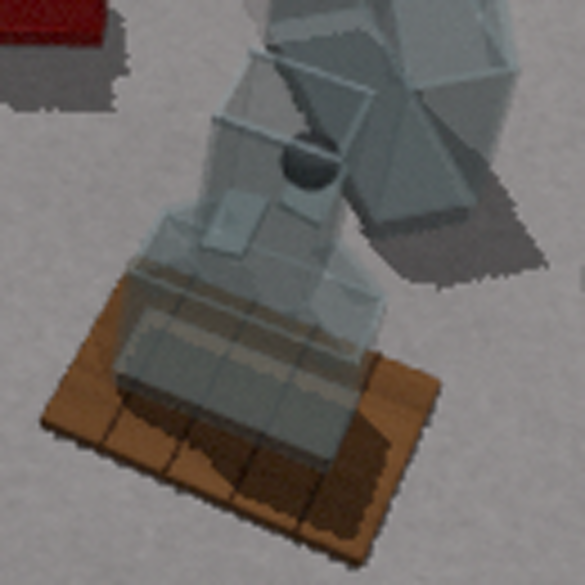

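View pics/tp_crop.png

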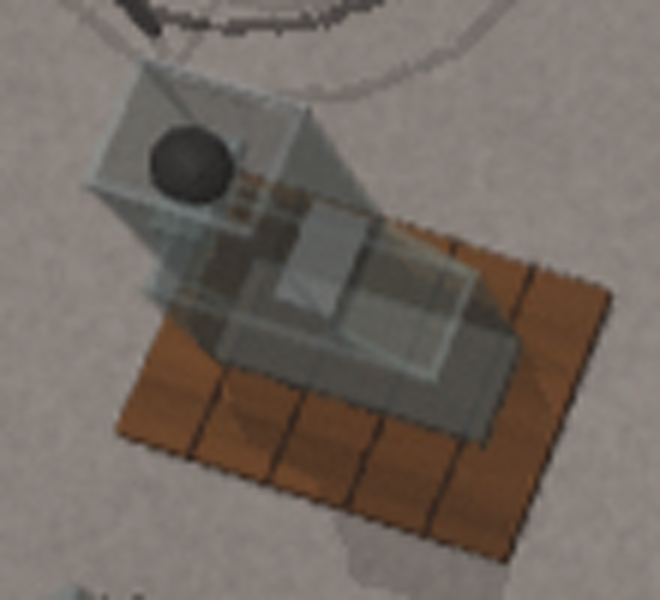

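```bash
cat > h.py <<'E'
import numpy as np
from scipy.spatial.transform import Rotation as Ro
def load(n): return np.load(n,allow_pickle=True).item()
def cam(s):
    return np.array(s["camera_matrix"]),np.array(s["eye"]),Ro.from_euler('xyz',s["orientation"],degrees=True).as_matrix()
def atz(s,uv,z):
    K,e,R=cam(s); d=R@np.linalg.inv(K)@np.array([uv[0],uv[1],1.]); return e+d*(z-e[2])/d[2]
def proj(s,p):
    K,e,R=cam(s); q=K@(R.T@(np.array(p)-e)); return q[:2]/q[2]
E
python3 - <<'E'
from h import *
np.set_printoptions(precision=1,suppress=True)
S=load("scene0.npy");T=load("top0.npy")
def sc(u,v): return ((u+.5)/4.5+320-.5,(v+.5)/4.5+220-.5)
def tp(u,v): return ((u+.5)/6+110-.5,(v+.5)/6+120-.5)
for nm,s,f,pts,z in [("coT",T,tp,[(610,292),(507,560),(117,433)],8),("coS",S,sc,[(42,422),(362,565),(440,380),(130,275)],8),
 ("rimT",T,tp,[(145,62),(310,108),(250,233),(90,187)],188),("rimS",S,sc,[(213,118),(345,158),(372,95),(255,52)],188),("ballT",T,tp,[(192,165)],165),("ballS",S,sc,[(310,160)],165),
 ("baseT",T,tp,[(518,340),(487,447),(220,360)],8),("baseS",S,sc,[(118,385),(330,468)],8)]:
    P=np.array([atz(s,f(*p),z) for p in pts]); print(nm,P[:,:2].tolist(),P.mean(0))
    d=np.diff(np.vstack([P,P[:1]]),axis=0); print(np.linalg.norm(d,axis=1),np.degrees(np.arctan2(d[:,1],d[:,0])))
print("coaster c T diag",(atz(T,tp(610,292),8)+atz(T,tp(117,433),8))/2)
print("z of top view neck",T["z_map"][150:160,130:150:4], T["eye"])
E
```

```text
coT [[635.6009717708457, 169.19816043300398], [540.6080597628224, 192.8166688725297], [575.2484129244905, 327.5851467991038]] [583.8 229.9   8. ]
[ 97.9 139.1 169.5] [166.   75.6 -69.1]
coS [[639.2388271591087, 169.78391290887998], [674.4386143359527, 303.1090028981618], [577.0605721363232, 327.4602205290146], [553.965975861329, 193.38317225755122]] [611.2 248.4   8. ]
[137.9 100.4 136.1  88.5] [ 75.2 166.  -99.8 -15.5]
rimT [[629.6916799343992, 261.7823599797193], [619.4905972136772, 215.96571311310953], [583.3164085249612, 226.80156554870845], [593.3090294823457, 270.7624097987069]] [606.5 243.8 188. ]
[46.9 37.8 45.1 37.5] [-102.6  163.3   77.2  -13.9]
rimS [[621.8873139539021, 216.7362077561759], [629.4219597642019, 264.8000938140751], [596.0784199419336, 271.7030733609668], [584.850814515787, 227.72220111609803]] [608.1 245.2 188. ]
[48.7 34.1 45.4 38.6] [  81.1  168.3 -104.3  -16.5]
ballT [[610.2834389707652, 254.0631062088571]] [610.3 254.1 165. ]
[0.] [0.]
ballS [[612.2925291712639, 254.0731096809725]] [612.3 254.1 165. ]
[0.] [0.]
baseT [[616.5577178452739, 198.2004044122894], [578.6328394694144, 204.06555535251564], [602.8677180682589, 297.1153885317466]] [599.4 233.1   8. ]
[38.4 96.2 99.9] [171.2  75.4 -82.1]
baseS [[613.0561153579911, 197.27863691592535], [632.3216702722019, 286.84195940769257]] [622.7 242.1   8. ]
[91.6 91.6] [  77.9 -102.1]
coaster c T diag [605.4 248.4   8. ]
z of top view neck [[651.4 683.  672.    0.  676.3]
 [651.8 682.4 673.3 674.5 679.2]
 [652.5   0.  676.3 675.5 680.8]
 [654.7 651.1 652.3 678.5 689.8]
 [666.4 653.8 650.  652.5 690.9]
 [671.3 664.  649.6 650.2 650.6]
 [677.7 670.4 661.8 651.2 650.4]
 [851.5 673.6 667.9 659.1 647.6]
 [848.2 679.9 675.2 666.3 652.7]
 [849.8 687.9 680.7 671.3 662.6]] [361.6  -0.3 800.1]
```

```bash
python3 - <<'E'
from h import *
np.set_printoptions(precision=1,suppress=True)
S=load("scene0.npy");T=load("top0.npy")
R=Ro.from_euler('xyz',[-94.06655662,89.89795462,-111.87363242],degrees=True).as_matrix(); print(R)
def pts(s):
    K,e,Rc=cam(s);z=s["z_map"];v,u=np.mgrid[:420,:560]
    P=np.stack([(u-K[0,2])/K[0,0]*z,(v-K[1,2])/K[1,1]*z,z],-1)@Rc.T+e
    P[z==0]=np.nan;return P
for n,s in(("S",S),("T",T)):
    P=pts(s)
    fx=np.array([.968,-.25]);fy=np.array([.25,.968]);d=P[...,:2]-[607.5,245]
    a=d@fx;b=d@fy
    for za in (20,60,100,140,180,220,260):
        m=(P[...,2]>za)&(P[...,2]<=za+40)&(abs(a)<260)&(abs(b)<250)
        if m.sum()>5:
            # coarse occupied cells
            c=set(zip((a[m]//40*40).astype(int),(b[m]//40*40).astype(int)))
            print(n,za,m.sum(),sorted((int(i),int(j)) for i,j in c))
E
```

```text
[[-0.   0.3  1. ]
 [-0.   1.  -0.3]
 [-1.  -0.  -0. ]]
S 20 5648 [(-240, -80), (-200, -200), (-200, -160), (-200, -80), (-200, -40), (-200, 120), (-200, 160), (-160, -240), (-160, -200), (-160, -160), (-160, -40), (-160, 0), (-160, 40), (-160, 120), (-160, 160), (-120, -240), (-120, 0), (-120, 120), (-120, 160), (-80, -280), (-80, -240), (-40, -280), (-40, -240), (-40, 40), (0, -280), (0, -240), (0, -80), (0, -40), (0, 0), (0, 40), (80, 0), (80, 40), (80, 80), (80, 120), (80, 160), (120, -200), (120, -160), (120, -120), (120, 0), (120, 40), (120, 80), (120, 120), (120, 160), (120, 200), (160, -240), (160, -200), (160, -160), (160, -120), (160, -80), (160, 0), (160, 40), (160, 80), (160, 120), (160, 160), (200, -240), (200, -80), (200, -40), (200, 0), (200, 40), (200, 80), (240, -240), (240, -80), (240, -40), (240, 0)]
S 60 2790 [(-240, -80), (-200, -240), (-200, -200), (-200, -160), (-200, -80), (-200, -40), (-200, 120), (-200, 160), (-160, -240), (-160, -200), (-160, -160), (-160, -40), (-160, 0), (-160, 40), (-160, 120), (-160, 160), (-120, 0), (-120, 120), (-120, 160), (-40, -80),
[... 2043 characters left out ...]
40), (-200, -240), (-200, -200), (-200, -80), (-200, -40), (-200, 0), (-160, -240), (-160, -200), (-160, -40), (-160, 0), (-120, 0), (-40, -40), (-40, 0), (0, -40), (0, 0)]
T 140 2116 [(-240, -40), (-200, -240), (-200, -200), (-200, -160), (-200, -80), (-200, -40), (-200, 0), (-160, -240), (-160, -200), (-160, -160), (-160, -40), (-160, 0), (-40, -40), (-40, 0), (0, -40), (0, 0)]
T 180 1860 [(-240, -40), (-240, 0), (-200, -240), (-200, -200), (-200, -160), (-200, -80), (-200, -40), (-200, 0), (-160, -240), (-160, -200), (-160, -160), (-160, -40), (-160, 0), (-40, -40), (-40, 0), (0, -40), (0, 0)]
T 220 1370 [(-240, -40), (-240, 0), (-200, -80), (-200, -40), (-200, 0), (-160, -40), (-160, 0)]
```

```bash
cat > mv.py <<'E'
from h import *
import sys
from bench import sensors
def tgt(pos,yaw,tilt=0):
    # tool x down, y along flask y at angle yaw+90; tilt about flask x: + leans mouth to -y
    R=np.column_stack([[0,0,-1],[-np.sin(np.radians(yaw)),np.cos(np.radians(yaw)),0],[np.cos(np.radians(yaw)),np.sin(np.radians(yaw)),0]])
    return np.array(pos),R
def delta(pos,yaw):
    s=sensors.sense(); R=Ro.from_euler('xyz',s["tcp_rot"],degrees=True).as_matrix()
    p,Rt=tgt(pos,yaw)
    print("t",round(s["time"],2),"pos",s["tool_pos"].round(1),"gap",round(s["finger_gap"],1),"F",s["ft_force"].round(1))
    print("shift cm (tool)",(R.T@(p-s["tool_pos"])/10).round(2),"rotvec",np.degrees(Ro.from_matrix(R.T@Rt).as_rotvec()).round(2))
    print("joints",s["joint_pos"].round(1))
E
python3 -c "
from mv import *
delta([607.5,245,290],-14.2)"
```

```text
t 0.15 pos [183.3 570.8 203.6] gap 85.4 F [ 0.4  0.6 -0.1]
shift cm (tool) [ -8.62 -18.06  50.35] rotvec [-3.61 -0.01  0.08]
joints [67.3  7.5 85.3  0.  87.3 -4.9]
```

Call:
drive_tool --moves '[-3,0,0,-1.2,0,0,-3,0,0,-1.2,0,0,-2.6,0,0,-1.2,0,0,0,-1,2.8,0,0,0,0,-1,2.8,0,0,0,0,-1,2.8,0,0,0,0,-1,2.8,0,0,0,0,-1,2.8,0,0,0,0,-1,2.8,0,0,0,0,-1,2.8,0,0,0,0,-1,2.8,0,0,0,0,-1,2.8,0,0,0,0,-1,2.8,0,0,0,0,-1,2.8,0,0,0,0,-1,2.8,0,0,0,0,-1,2.8,0,0,0,0,-1,2.8,0,0,0,0,-1,2.8,0,0,0,0,-1,2.8,0,0,0,0,-1,2.8,0,0,0]' --hand 8.5 --grip_force 30

```text
time: 1.82
tool_pos: [604.1, 288.6, 289.9]
tcp_rot: [-146.8, 90.0, -161.0]
ft_force: [-0.2, 0.3, -0.6]
finger_gap: 85.2
```

```bash
python3 - <<'E'
from mv import *
delta([607.5,245,290],-14.2)
from bench import snapshot
import cv2
s=snapshot("wrist");cv2.imwrite("pics/w1.png",s["image"][:,:,::-1])
st=sensors.sense();s["pose"]=(st["tool_pos"],st["tcp_rot"]);np.save("w1.npy",s,allow_pickle=True)
E
```

```text
t 1.82 pos [604.1 288.6 289.9] gap 85.2 F [-0.2  0.3 -0.6]
shift cm (tool) [-0.01 -4.14  1.4 ] rotvec [-0.01 -0.04  0.02]
joints [ 21.1  17.5  64.9   0.   97.6 -54.6]
```

View pics/w1.png

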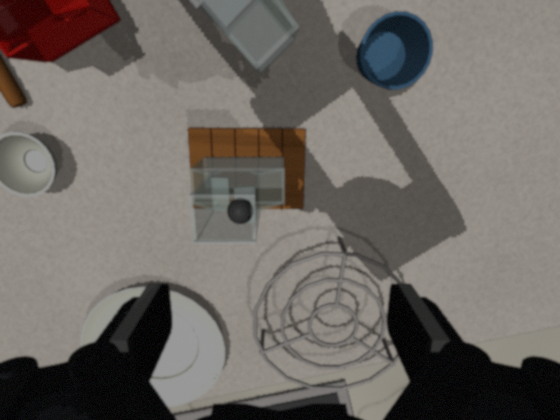

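```bash
python3 - <<'E'
from h import *
import cv2
s=load("w1.npy");p,rot=s["pose"];R=Ro.from_euler('xyz',rot,degrees=True).as_matrix()
W=np.eye(4);W[:3,:3]=R;W[:3,3]=p;W=W@s["mount"];K=s["camera_matrix"]
im=s["image"][:,:,::-1][110:260,170:320].copy();
cv2.imwrite("pics/w1c.png",cv2.resize(im,None,fx=4,fy=4,interpolation=cv2.INTER_CUBIC))
def atzw(u,v,z):
    d=W[:3,:3]@np.linalg.inv(K)@[u,v,1];return (W[:3,3]+d*(z-W[2,3])/d[2]).round(1)
np.save("W1.npy",W)
E
```

```text
(no output)
```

View pics/w1c.png

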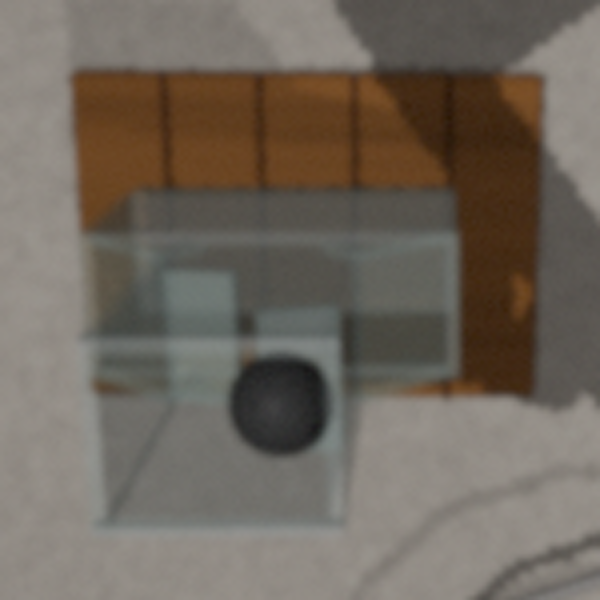

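```bash
python3 - <<'E'
from h import *
s=load("w1.npy");W=np.load("W1.npy");K=s["camera_matrix"]
def at(u,v,z):
    u=(u+.5)/4-.5+170;v=(v+.5)/4-.5+110
    d=W[:3,:3]@np.linalg.inv(K)@[u,v,1];return (W[:3,3]+d*(z-W[2,3])/d[2])[:2]
fx=np.array([np.cos(np.radians(-14.2)),np.sin(np.radians(-14.2))]);fy=np.array([-fx[1],fx[0]])
for n,z,ps in(("rim",188,[(80,338),(342,338),(342,522),(98,522)]),("coast",8,[(75,73),(543,73),(533,395)]),("base",8,[(133,190),(455,190)]),("ball",165,[(280,405)])):
    P=np.array([at(*p,z) for p in ps]);print(n,P.round(1).tolist(),P.mean(0).round(1));Q=P-[607.5,245];print(np.c_[Q@fx,Q@fy].round(1).tolist())
E
```

```text
rim [[585.1, 221.6], [597.2, 268.6], [632.6, 258.8], [620.9, 213.2]] [609.  240.5]
[[-15.9, -28.2], [-15.8, 20.4], [21.0, 19.5], [20.8, -27.6]]
coast [[544.9, 190.5], [579.0, 323.1], [674.3, 297.5]] [599.4 270.4]
[[-47.3, -68.2], [-46.8, 68.7], [51.8, 67.2]]
base [[581.8, 196.3], [605.9, 289.7]] [593.8 243. ]
[[-13.0, -53.5], [-12.6, 42.9]]
ball [[613.4, 249.5]] [613.4 249.5]
[[4.6, 5.8]]
```

```bash
python3 - <<'E'
from mv import *
y=np.radians(-14.2);fx=np.array([np.cos(y),np.sin(y)]);fy=np.array([-fx[1],fx[0]])
q=np.array([607.5,245])+1.5*fx-3*fy;print(q)
delta([*q,132],-14.2)
E
```

```text
[608.21824587 241.72370287]
t 1.87 pos [607.9 284.3 288.9] gap 84.9 F [-0.5 -3.3 -0.3]
shift cm (tool) [15.7  -4.08  1.08] rotvec [-0.23  0.06  0.14]
joints [ 20.8  17.8  64.7  -0.2  97.5 -54.8]
```

Call:
drive_tool --moves '[0,-1.3,0.3,0,0,0,0,-1.4,0.4,0,0,0,0,-1.4,0.4,0,0,0,2,0,0,0,0,0,2,0,0,0,0,0,1,0,0,0,0,0,0,0,0,0,0,0,0,0,0,0,0,0,0,0,0,0,0,0]'

```text
time: 2.62
tool_pos: [604.0, 247.4, 241.9]
tcp_rot: [31.6, 89.9, 17.4]
ft_force: [0.7, -0.6, -0.2]
finger_gap: 85.3
```

```bash
python3 - <<'E'
from mv import *
delta([608.2,241.7,132],-14.2)
from bench import snapshot
import cv2
s=snapshot("wrist");cv2.imwrite("pics/w2.png",s["image"][:,:,::-1])
s=snapshot("scene");cv2.imwrite("pics/s2.png",s["image"][:,:,::-1])
E
```

```text
t 2.62 pos [604.  247.4 241.9] gap 85.3 F [ 0.7 -0.6 -0.2]
shift cm (tool) [10.99 -0.46  0.53] rotvec [ 0.02  0.08 -0.05]
joints [ 17.8  14.9  73.   -0.   92.  -58. ]
```

View pics/w2.png

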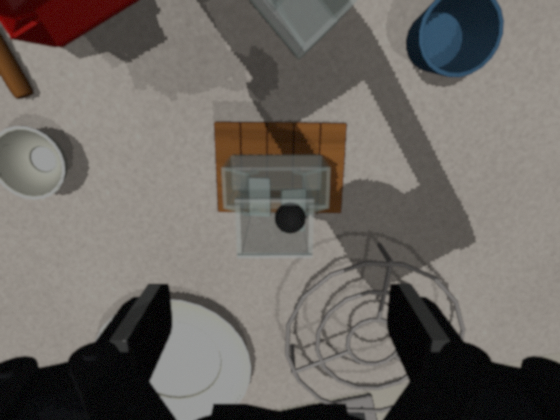

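View pics/s2.png

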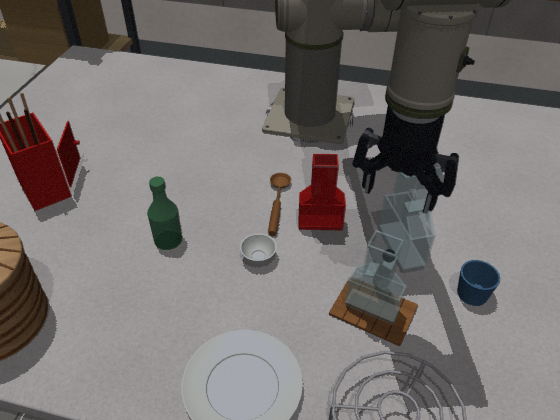

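Call:
drive_tool --moves '[1.5,-0.1,0.2,0,0,0,2,-0.1,0.2,0,0,0,2,-0.1,0.1,0,0,0,2,0,0,0,0,0,1.5,0,0,0,0,0,1,0,0,0,0,0,0.9,0,0,0,0,0,0,0,0,0,0,0,0,0,0,0,0,0,0,0,0,0,0,0]'

```text
time: 3.55
tool_pos: [608.7, 243.4, 132.9]
tcp_rot: [31.5, 89.9, 17.3]
ft_force: [0.7, 0.4, 0.3]
finger_gap: 85.0
```

```bash
python3 - <<'E'
from mv import *
delta([608.2,241.7,132],-14.2)
from bench import snapshot
import cv2
s=snapshot("wrist");cv2.imwrite("pics/w3.png",s["image"][:,:,::-1])
s=snapshot("scene");cv2.imwrite("pics/s3.png",cv2.resize(s["image"][160:360,300:500,::-1],None,fx=3,fy=3))
E
```

```text
t 3.55 pos [608.7 243.4 132.9] gap 85.0 F [0.7 0.4 0.3]
shift cm (tool) [ 0.09 -0.17 -0.01] rotvec [-0.    0.1  -0.06]
joints [ 17.3  18.1  80.5  -0.   81.2 -58.5]
```

View pics/w3.png

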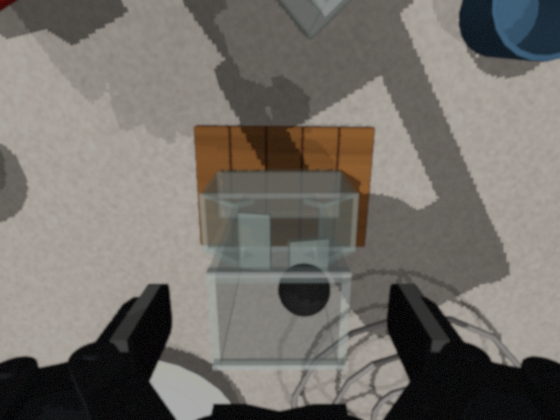

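View pics/s3.png

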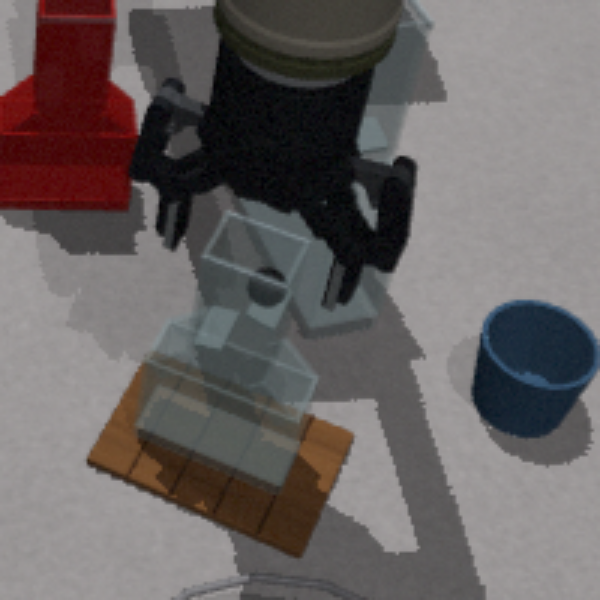

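Call:
drive_tool --moves '[0,0,-0.2,0,0,0,0,0,0,0,0,0,0,0,0,0,0,0,0,0,0,0,0,0,0,0,0,0,0,0,0,0,0,0,0,0,0,0,0,0,0,0,0,0,0,0,0,0,0,0,0,0,0,0,0,0,0,0,0,0,0,0,0,0,0,0,0,0,0,0,0,0]' --hand 4.0 --grip_force 30

```text
time: 4.65
tool_pos: [606.3, 243.7, 131.9]
tcp_rot: [38.0, 90.0, 23.8]
ft_force: [0.1, 0.1, 5.9]
finger_gap: 48.4
```

```bash
python3 - <<'E'
from mv import *
delta([608.2,241.7,132],-14.2)
from bench import snapshot
import cv2
s=snapshot("wrist");cv2.imwrite("pics/w4.png",s["image"][:,:,::-1])
E
```

```text
t 4.65 pos [606.3 243.7 131.9] gap 48.4 F [0.1 0.1 5.9]
shift cm (tool) [-0.01 -0.15  0.24] rotvec [-0.    0.04 -0.03]
joints [ 17.4  17.9  80.9   0.   81.1 -58.4]
```

View pics/w4.png

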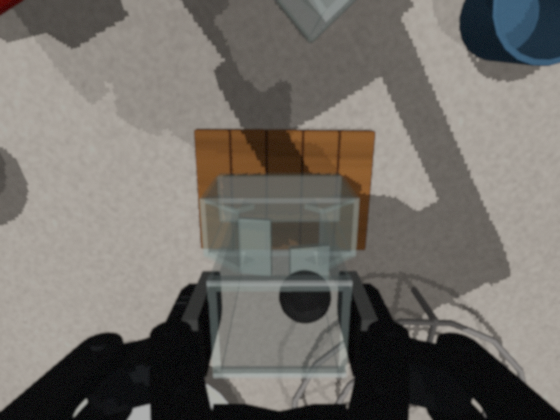

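Call:
drive_tool --moves '[-0.5,0,0,0,0,0,-1,0,0,0,0,0,-2,0,0,0,0,0,-2,0,0,0,0,0,-2,0,0,0,0,0,-2,0,0,0,0,0,-0.5,0,0,0,0,0,0,0,0,0,0,0,0,0,0,0,0,0]'

```text
time: 5.45
tool_pos: [605.6, 243.4, 230.5]
tcp_rot: [-146.1, 89.9, -160.3]
ft_force: [-0.8, -0.7, -4.4]
finger_gap: 48.6
```

Call:
drive_tool --moves '[0,0,0,0,0,3,0,0,0,0,0,5,0,0,0,0,0,5,0,0,0,0,0,5,0,0,0,0,0,5,0,0,0,0,0,5,0,0,0,0,0,5,0,0,0,0,0,5,0,0,0,0,0,2,0,0,0,0,0,0,0,0,0,0,0,0,0,0,0,0,0,0,0,0,0,0,0,0,0,0,0,0,0,0,0,0,0,0,0,0,0,0,0,0,0,0,0,0,0,0,0,0]'

```text
time: 6.87
tool_pos: [606.0, 243.9, 231.6]
tcp_rot: [90.0, 50.0, 75.8]
ft_force: [-0.0, 0.3, -3.0]
finger_gap: 48.5
```

```bash
python3 - <<'E'
from mv import *
delta([606.3,243.7,132],-14.2)
from bench import snapshot
import cv2
s=snapshot("wrist");cv2.imwrite("pics/w5.png",s["image"][:,:,::-1])
s=snapshot("scene");cv2.imwrite("pics/s5.png",s["image"][:,:,::-1])
E
```

```text
t 6.87 pos [606.  243.9 231.6] gap 48.5 F [-0.   0.3 -3. ]
shift cm (tool) [ 7.63 -6.41  0.03] rotvec [ 4.000e-02  1.000e-02 -3.999e+01]
joints [ -5.4   1.1  98.7  40.7  76.8 -89.7]
```

View pics/w5.png

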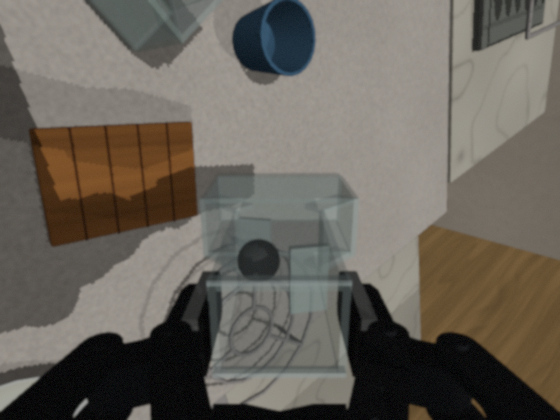

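View pics/s5.png

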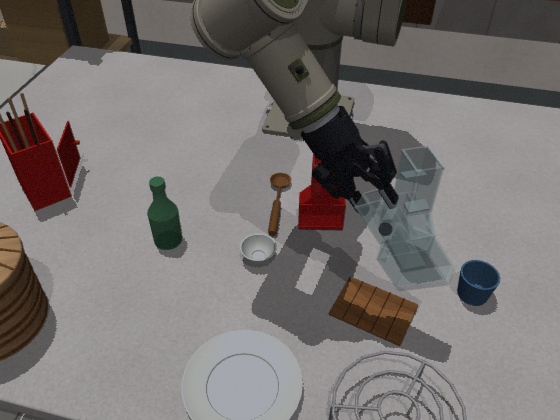

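The flask leans 40°. The ball has rolled to the lower lip, at (258,260) in the wrist view. Now I'll lean it the other way.

Call:
drive_tool --moves '[0,0,0,0,0,-3,0,0,0,0,0,-5,0,0,0,0,0,-5,0,0,0,0,0,-5,0,0,0,0,0,-5,0,0,0,0,0,-5,0,0,0,0,0,-5,0,0,0,0,0,-5,0,0,0,0,0,-5,0,0,0,0,0,-5,0,0,0,0,0,-5,0,0,0,0,0,-5,0,0,0,0,0,-5,0,0,0,0,0,-5,0,0,0,0,0,-5,0,0,0,0,0,-5,0,0,0,0,0,-2]'

```text
time: 8.38
tool_pos: [604.8, 245.3, 228.1]
tcp_rot: [-90.4, 49.7, -104.4]
ft_force: [1.5, 0.1, -5.0]
finger_gap: 48.5
```

Call:
drive_tool --moves '[0,0,0,0,0,0,0,0,0,0,0,0,0,0,0,0,0,0,0,0,0,0,0,0,0,0,0,0,0,0,0,0,0,0,0,0,0,0,0,0,0,0,0,0,0,0,0,0,0,0,0,0,0,0,0,0,0,0,0,0]'

```text
time: 9.22
tool_pos: [606.0, 243.5, 231.4]
tcp_rot: [-90.0, 50.0, -104.2]
ft_force: [0.3, -0.6, -4.1]
finger_gap: 48.5
```

```bash
python3 - <<'E'
from mv import *
delta([606.3,243.7,132],-14.2)
from bench import snapshot
import cv2
s=snapshot("wrist");cv2.imwrite("pics/w6.png",s["image"][:,:,::-1])
s=snapshot("top");cv2.imwrite("pics/t6.png",s["image"][:,:,::-1])
s=snapshot("scene");cv2.imwrite("pics/s6.png",s["image"][:,:,::-1])
E
```

```text
t 9.22 pos [606.  243.5 231.4] gap 48.5 F [ 0.3 -0.6 -4.1]
shift cm (tool) [7.6  6.41 0.03] rotvec [-1.000e-02 -0.000e+00  3.999e+01]
joints [ 32.6  47.   40.7 -30.5 120.  -52.2]
```

View pics/w6.png

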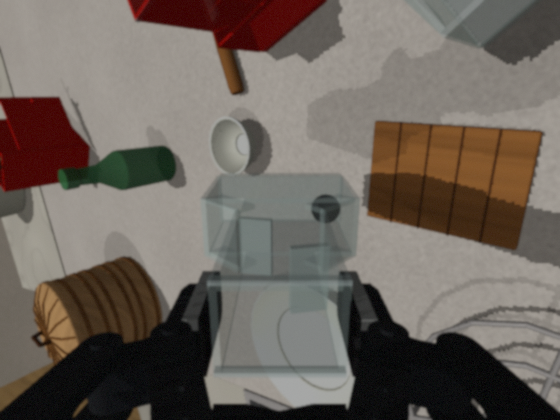

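View pics/s6.png

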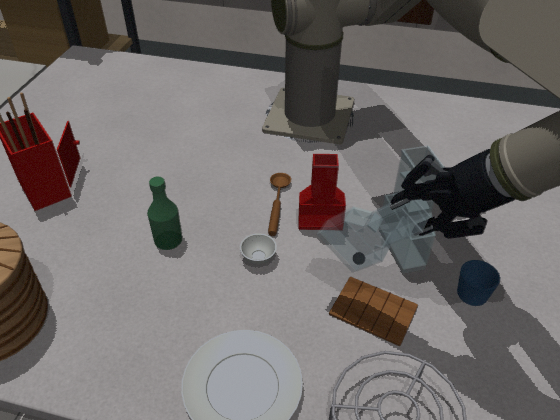

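The ball is down in the belly: wrist (325,208), scene (358,258). I'll bring the flask upright and then measure the uncovered coaster.

Call:
drive_tool --moves '[0,0,0,0,0,3,0,0,0,0,0,5,0,0,0,0,0,5,0,0,0,0,0,5,0,0,0,0,0,5,0,0,0,0,0,5,0,0,0,0,0,5,0,0,0,0,0,5,0,0,0,0,0,2,0,0,0,0,0,0,0,0,0,0,0,0,0,0,0,0,0,0,0,0,0,0,0,0,0,0,0,0,0,0]'

```text
time: 10.53
tool_pos: [605.7, 244.3, 230.7]
tcp_rot: [-124.1, 89.9, -138.2]
ft_force: [-0.3, -0.3, -3.9]
finger_gap: 48.9
```

```bash
python3 - <<'E'
from mv import *
delta([606.3,243.7,132],-14.2)
from bench import snapshot
import cv2
st=sensors.sense();s=snapshot("wrist");s["pose"]=(st["tool_pos"],st["tcp_rot"]);np.save("w7.npy",s,allow_pickle=True);cv2.imwrite("pics/w7.png",cv2.resize(s["image"][110:310,160:420,::-1],None,fx=3,fy=3,interpolation=cv2.INTER_CUBIC))
s=snapshot("scene");np.save("s7.npy",s,allow_pickle=True);cv2.imwrite("pics/s7.png",cv2.resize(s["image"][200:350,300:450,::-1],None,fx=4,fy=4,interpolation=cv2.INTER_CUBIC))
s=snapshot("top");np.save("t7.npy",s,allow_pickle=True);cv2.imwrite("pics/t7.png",cv2.resize(s["image"][100:240,100:240,::-1],None,fx=4,fy=4,interpolation=cv2.INTER_CUBIC))
E
```

```text
t 10.53 pos [605.7 244.3 230.7] gap 48.9 F [-0.3 -0.3 -3.9]
shift cm (tool) [ 9.87 -0.04  0.08] rotvec [ 0.07 -0.05  0.07]
joints [ 17.5  15.3  73.7  -0.   91.1 -58.4]
```

View pics/w7.png

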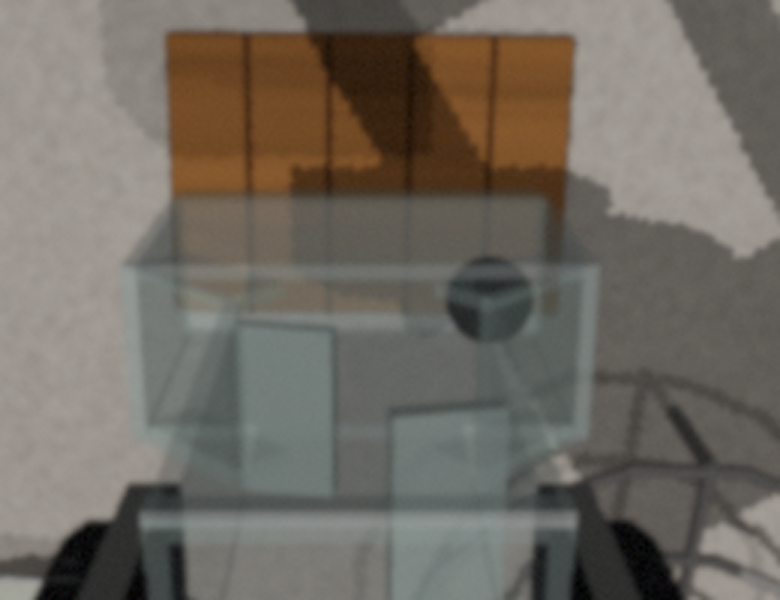

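View pics/s7.png

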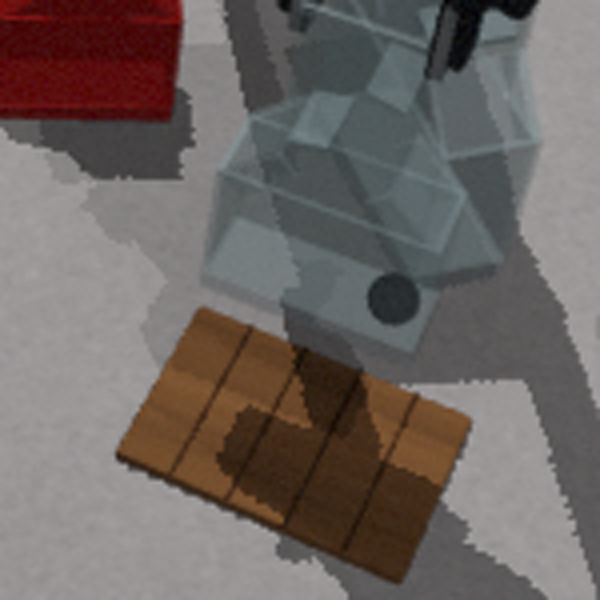

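View pics/t7.png

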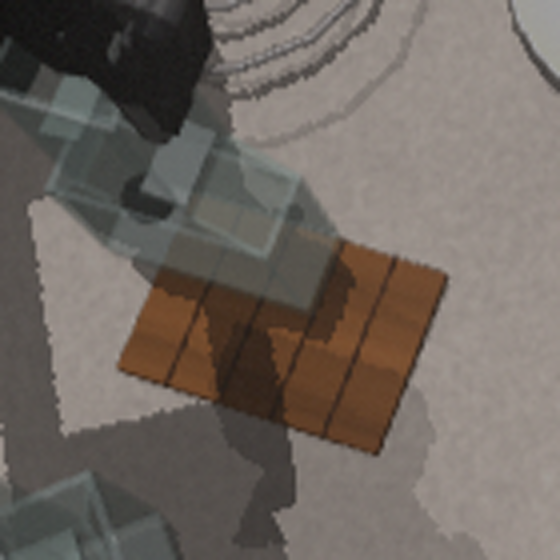

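```bash
python3 - <<'E'
from h import *
np.set_printoptions(precision=1,suppress=True)
S=load("scene0.npy");T=load("top0.npy");w=load("w1.npy")
y=np.radians(-14.2);fx=np.array([np.cos(y),np.sin(y)]);fy=np.array([-fx[1],fx[0]])
F=lambda P:np.c_[(P-[606,243.7])@fx,(P-[606,243.7])@fy]
def W(s):
    p,rot=s["pose"];M=np.eye(4);M[:3,:3]=Ro.from_euler('xyz',rot,degrees=True).as_matrix();M[:3,3]=p;return M@s["mount"]
def wat(M,K,u,v,z):
    d=M[:3,:3]@np.linalg.inv(K)@[u,v,1];return (M[:3,3]+d*(z-M[2,3])/d[2])[:2]
g=lambda f,o,p:((p[0]+.5)/f-.5+o[0],(p[1]+.5)/f-.5+o[1])
show=lambda n,P:print(n,F(np.array(P)[:,:2]).tolist(),F(np.array(P)[:,:2]).mean(0))
show("S coaster",[atz(S,g(4,(300,200),p),8) for p in[(118,455),(402,580),(470,420),(203,308)]])
show("S base0",[atz(S,g(4.5,(320,220),p),8) for p in[(118,385),(330,468)]])
show("S base0 floor back",[atz(S,g(4.5,(320,220),p),8) for p in[(155,310)]])
show("T coaster",[atz(T,g(4,(100,100),p),8) for p in[(448,274),(378,455),(120,367)]])
show("T base0",[atz(T,g(6,(110,120),p),8) for p in[(518,340),(487,447),(220,360)]])
s=load("w7.npy");M=W(s);K=s["camera_matrix"]
show("W7 coaster",[wat(M,K,*g(3,(160,110),p),8) for p in[(166,33),(575,37)]])
# bottom of lifted flask, z=8+98.7
show("W7 base",[wat(M,K,*g(3,(160,110),p),8+98.8) for p in[(170,197),(550,197)]])
M4=np.eye(4);M4[:3,:3]=np.column_stack([[0,0,-1],[*fy,0],[*fx,0]]);M4[:3,3]=[606.3,243.7,131.9];M4=M4@s["mount"]
show("W4 coaster",[wat(M4,K,*p,8) for p in[(194.5,130),(374.5,130),(366,249),(201,249)]])
show("W4 base",[wat(M4,K,*p,8) for p in[(217,177),(343.5,177)]])
E
```

```text
S coaster [[50.16695447052016, -63.22250945790368], [50.66895013084349, 74.13242976336227], [-47.097172885224325, 74.06670943928081], [-49.357900140429045, -62.28337867477353]] [1.1 5.7]
S base0 [[18.22802144921322, -43.27205736472196], [14.934379562868779, 48.28067205959005]] [16.6  2.5]
S base0 floor back [[-25.593576952635697, -44.69204546965173]] [-25.6 -44.7]
T coaster [[47.45899241322372, -65.59340114365895], [-51.75640721655756, -65.78247918723704], [-49.33378602188828, 73.05803000265591]] [-17.9 -19.4]
T base0 [[21.396517322769732, -41.51948519914527], [-16.808344508977488, -45.13679466786347], [-16.13976547971029, 51.014928132433056]] [ -3.9 -11.9]
W7 coaster [[-50.98519551366681, -64.43503777253146], [-49.779187102015676, 73.68816584190682]] [-50.4   4.6]
W7 base [[-16.113094722811145, -49.143764468530314], [-16.201402105768747, 51.166644904691445]] [-16.2   1. ]
W4 coaster [[-50.612845994167834, -64.26156742853183], [-50.54087854418841, 73.07096117054847], [48.01034273139141, 73.55911921948542], [47.90382752405157, -65.6593881890942]] [-1.3  4.2]
W4 base [[-14.03596915932026, -48.97952158064757], [-13.97443010451688, 51.32663598685337]] [-14.    1.2]
```

Call:
drive_tool --moves '[1,0.1,-0.1,0,0,0,2,0.1,0,0,0,0,2,0.1,0,0,0,0,2,0,0,0,0,0,1,0,0,0,0,0,0.8,0,0,0,0,0,0.4,0,0,0,0,0,0.2,0,0,0,0,0,0,0,0,0,0,0,0,0,0,0,0,0,0,0,0,0,0,0]'

```text
time: 11.6
tool_pos: [606.5, 246.9, 138.8]
tcp_rot: [32.0, 89.9, 17.8]
ft_force: [-0.2, -0.2, -3.1]
finger_gap: 48.5
```

```bash
python3 - <<'E'
from mv import *
delta([606.3,243.7,132],-14.2)
from bench import snapshot
import cv2
s=snapshot("wrist");cv2.imwrite("pics/w8.png",s["image"][:,:,::-1])
E
```

```text
t 11.6 pos [606.5 246.9 138.8] gap 48.5 F [-0.2 -0.2 -3.1]
shift cm (tool) [ 0.68 -0.32  0.06] rotvec [-0.01  0.1  -0.06]
joints [ 17.7  17.8  80.3   0.   81.8 -58.1]
```

View pics/w8.png

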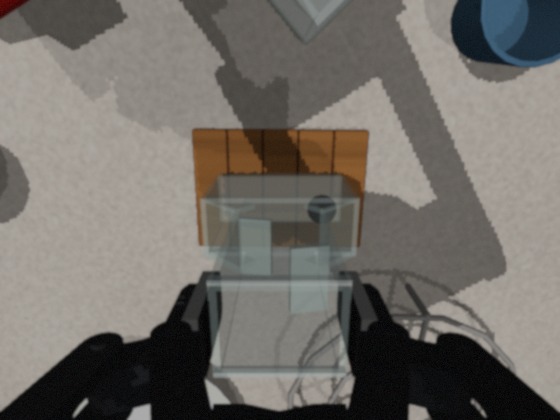

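Call:
drive_tool --moves '[0.3,0,0,0,0,0,0.2,0,0,0,0,0,0.1,0,0,0,0,0,0,0,0,0,0,0,0,0,0,0,0,0,0,0,0,0,0,0]'

```text
time: 12.15
tool_pos: [606.0, 246.8, 132.0]
tcp_rot: [31.9, 90.0, 17.7]
ft_force: [-0.3, 0.9, 2.7]
finger_gap: 48.5
```

Call:
drive_tool --moves '[0.1,0,0,0,0,0,0,0,0,0,0,0,0,0,0,0,0,0,0,0,0,0,0,0]'

```text
time: 12.48
tool_pos: [606.3, 246.9, 132.0]
tcp_rot: [26.2, 89.9, 12.0]
ft_force: [-2.5, -1.2, 8.9]
finger_gap: 48.3
```

Call:
drive_tool --moves '[0,0,0,0,0,0,0,0,0,0,0,0,0,0,0,0,0,0,0,0,0,0,0,0,0,0,0,0,0,0,0,0,0,0,0,0,0,0,0,0,0,0,0,0,0,0,0,0,0,0,0,0,0,0,0,0,0,0,0,0,0,0,0,0,0,0,0,0,0,0,0,0]' --hand 8.4

```text
time: 13.48
tool_pos: [605.7, 246.7, 130.4]
tcp_rot: [6.3, 90.0, -7.9]
ft_force: [-1.0, -0.4, 0.2]
finger_gap: 83.9
```

Call:
drive_tool --moves '[-0.5,0,0,0,0,0,-1,0,0,0,0,0,-2,0,0,0,0,0,-2,0,0,0,0,0,-2,0,0,0,0,0,-2,0,0,0,0,0,-2,0,0,0,0,0,-2,0,0,0,0,0,-1.5,0,0,0,0,0,0,0,0,0,0,0,0,0,0,0,0,0,0,0,0,0,0,0]'

```text
time: 14.48
tool_pos: [605.4, 246.6, 279.6]
tcp_rot: [-145.2, 90.0, -159.4]
ft_force: [0.8, 0.0, -0.7]
finger_gap: 84.2
```

```bash
python3 - <<'E'
from mv import *
delta([606.3,243.7,132],-14.2)
from bench import snapshot
import cv2
s=snapshot("wrist");cv2.imwrite("pics/w9.png",cv2.resize(s["image"][110:260,190:390,::-1],None,fx=4,fy=4,interpolation=cv2.INTER_CUBIC))
st=sensors.sense();s["pose"]=(st["tool_pos"],st["tcp_rot"]);np.save("w9.npy",s,allow_pickle=True)
s=snapshot("scene");cv2.imwrite("pics/s9.png",s["image"][:,:,::-1])
E
```

```text
t 14.48 pos [605.4 246.6 279.6] gap 84.2 F [ 0.8  0.  -0.7]
shift cm (tool) [14.76 -0.26  0.16] rotvec [-0.01 -0.04  0.03]
joints [ 17.7  15.   69.   -0.   96.1 -58.1]
```

View pics/w9.png

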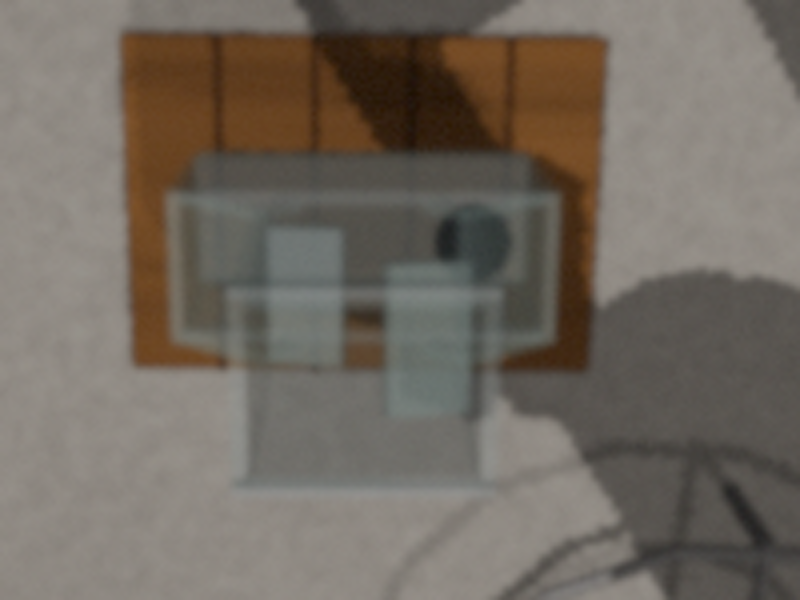

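View pics/s9.png

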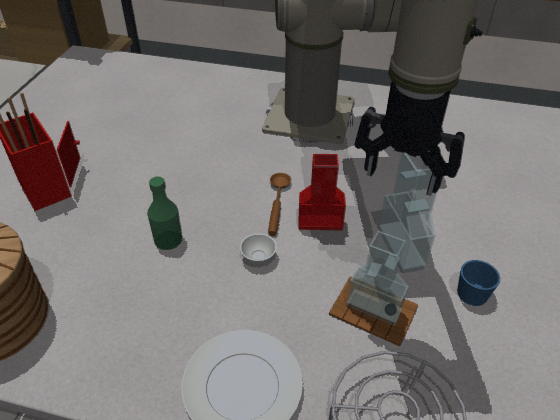

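```bash
python3 - <<'E'
from h import *
np.set_printoptions(precision=1,suppress=True)
s=load("w9.npy");p,rot=s["pose"];M=np.eye(4);M[:3,:3]=Ro.from_euler('xyz',rot,degrees=True).as_matrix();M[:3,3]=p;M=M@s["mount"];K=s["camera_matrix"]
y=np.radians(-14.2);fx=np.array([np.cos(y),np.sin(y)]);fy=np.array([-fx[1],fx[0]])
def a(u,v,z):
    d=M[:3,:3]@np.linalg.inv(K)@[(u+.5)/4-.5+190,(v+.5)/4-.5+110,1];q=(M[:3,3]+d*(z-M[2,3])/d[2])[:2]-[605.4,246.6];return (q@fx).round(1),(q@fy).round(1)
print("coaster",[a(*q,8) for q in[(123,34),(606,38),(587,371),(134,367)]])
print("base near",[a(*q,8) for q in[(197,153),(537,153)]])
print("shoulder z83",[a(*q,83) for q in[(167,190),(560,190),(555,345),(172,345)]])
print("rim",[a(*q,188) for q in[(226,289),(502,289),(494,488),(234,488)]])
E
```

```text
coaster [(np.float64(-50.4), np.float64(-66.8)), (np.float64(-49.2), np.float64(70.3)), (np.float64(49.2), np.float64(69.4)), (np.float64(47.9), np.float64(-68.2))]
base near [(np.float64(-16.8), np.float64(-46.9)), (np.float64(-16.7), np.float64(51.8))]
shoulder z83 [(np.float64(-18.5), np.float64(-46.5)), (np.float64(-18.5), np.float64(48.9)), (np.float64(20.5), np.float64(49.3)), (np.float64(20.5), np.float64(-46.8))]
rim [(np.float64(-18.5), np.float64(-23.4)), (np.float64(-18.5), np.float64(25.4)), (np.float64(19.0), np.float64(25.0)), (np.float64(19.0), np.float64(-22.9))]
```

```bash
python3 -c "
from bench import r
print(r.hand_in())"
```

```text
the job is handed in; nothing more can be done
None
```

The ball is freed into the belly and the flask stands upright in the middle of its coaster, released. I handed the job in at about 14.5 s on the robot's clock, well under the 51 s limit.

- **What I did:** I gripped the small clear flask by the neck across y at 30 N and lifted it 100 mm. I leaned it 40° to -y, which put the ball on the lower lip, then 40° to +y, which dropped it into the belly. I then set it down about 3 mm farther along +y, because it had started slightly off-centre.
- **Last checks:** The ball shows at the bottom of the belly in both the wrist and scene pictures. The flask is about 1–2 mm from the coaster's centre by the wrist camera, and the gripper is open, 90 mm above the mouth. The green bottle looks unmoved in the scene view.
- **Disagreements:** The cameras differed by 2–4 mm on where the flask and coaster were, and by more on the flask's position along x. I relied mainly on the wrist view for the grasp and for checking the placing.

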